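# Pack the grating spices and close the carton

## Task

Put each spice piece that lies on the white board into the carton tube whose flip cap has the same colour: flick the cap open, drop the piece in, and press the cap fully shut again, so that in the end all four caps are shut. When every piece is away, close the carton: first fold the far long flap down flat, then the near one over it. Leave the other kitchen things standing where they are and let go of everything.

Things in the scene. Friction and masses are not known exactly. Their poses are not given: they have to be found in the camera images.
- carton: open cardboard carton, fixed on the table. Origin on the table under the middle of its row of four tubes; y runs along the row, x from near to far wall, z up. Outer wall faces at x -49 and +64 mm, y +-144 mm; walls 4 mm thick, 92 high. A white insert fills it to 48 mm height around the tubes. Tubes stand at x 0, y -90, -30, +30, +90 mm.
- flap_near (a joint): near long flap of the carton, 56 x 286 x 3 mm, hinged along the top of the near (robot-side) wall (hinge line at carton x -47 mm, 95 mm above the table); rad, 0 = folded flat over the opening, 1.57 = upright, starts at 2.3 to 2.65 leaning outwards (stop at 2.9); friction hinge, stays where it is left (about 0.6 N at its edge).
- flap_far (a joint): far long flap, the same size, hinged along the top of the far wall (hinge line at carton x +62 mm, 92 mm above the table); same meaning of its values; when both are shut it lies under the near one.
- board: white cutting board 300 x 300 x 12 mm, fixed on the table; origin at the centre of its underside
- pinch_pot: blue ceramic pinch pot, 48 mm across, 24 mm high, on the board; bystander; origin at the centre of its underside
- half_lemon: half lemon, cut face down, 56 mm across, 41 mm high, on the board; bystander; origin at the centre of its underside
- grater: steel fine grater with black handle, lying beyond the carton and board, 350 mm long; bystander; origin on the underside, near the middle
- oil: green oil bottle, 68 mm across, 235 mm high, standing at the right; bystander; origin at the centre of its underside
- mill: dark wooden pepper mill, 58 mm across, 195 mm high, standing at the left; bystander; origin at the centre of its underside
- spoon: steel spoon with a wooden handle, 240 mm long, lying on the table to the right of the board; bystander; origin on the underside, along its handle
- jar: amber jar, 72 mm across, 100 mm high, standing at the left; bystander; origin at the centre of its underside
- nutmeg: brown nutmeg, a rigid barrel-shaped piece about 24 mm across and 26 mm high, standing on the board, 15 g, origin at its centre; may be absent
- tube_nutmeg: clear tube with the brown flip cap, fixed in the carton's row; outer diameter 44, inner 38, mouth 60 mm above its origin, inner floor 5 mm above it; origin at the centre of its underside, 4 mm above the table; axes parallel to the carton's
- cap_nutmeg (a joint): brown flip cap of that tube: disc 46 mm wide, 6 thick, lying on the mouth; upright thumb tab at its near edge (12 mm along y, 6 along x, 14 high above the disc). Hinge along y, 23 mm beyond the tube's axis (+x), level with the mouth; shut, the tab's middle is 43 mm nearer and 13 mm higher. Rad: 0 shut, grows as the tab swings up and away, stop 1.75; friction hinge, stays put (0.5 N at tab)
- salt: pink salt stone, a rigid barrel-shaped piece about 24 mm across and 26 mm high, standing on the board, 15 g, origin at its centre; may be absent
- tube_salt: clear tube with the pink flip cap, fixed in the carton's row; outer diameter 44, inner 38, mouth 60 mm above its origin, inner floor 5 mm above it; origin at the centre of its underside, 4 mm above the table; axes parallel to the carton's
- cap_salt (a joint): pink flip cap of that tube: disc 46 mm wide, 6 thick, lying on the mouth; upright thumb tab at its near edge (12 mm along y, 6 along x, 14 high above the disc). Hinge along y, 23 mm beyond the tube's axis (+x), level with the mouth; shut, the tab's middle is 43 mm nearer and 13 mm higher. Rad: 0 shut, grows as the tab swings up and away, stop 1.75; friction hinge, stays put (0.5 N at tab)
- turmeric: orange turmeric stub, a rigid barrel-shaped piece about 24 mm across and 26 mm high, standing on the board, 15 g, origin at its centre; may be absent
- tube_turmeric: clear tube with the orange flip cap, fixed in the carton's row; outer diameter 44, inner 38, mouth 60 mm above its origin, inner floor 5 mm above it; origin at the centre of its underside, 4 mm above the table; axes parallel to the carton's
- cap_turmeric (a joint): orange flip cap of that tube: disc 46 mm wide, 6 thick, lying on the mouth; upright thumb tab at its near edge (12 mm along y, 6 along x, 14 high above the disc). Hinge along y, 23 mm beyond the tube's axis (+x), level with the mouth; shut, the tab's middle is 43 mm nearer and 13 mm higher. Rad: 0 shut, grows as the tab swings up and away, stop 1.75; friction hinge, stays put (0.5 N at tab)
- lime: dark green dried lime, a rigid barrel-shaped piece about 24 mm across and 26 mm high, standing on the board, 15 g, origin at its centre; may be absent
- tube_lime: clear tube with the dark green flip cap, fixed in the carton's row; outer diameter 44, inner 38, mouth 60 mm above its origin, inner floor 5 mm above it; origin at the centre of its underside, 4 mm above the table; axes parallel to the carton's
- cap_lime (a joint): dark green flip cap of that tube: disc 46 mm wide, 6 thick, lying on the mouth; upright thumb tab at its near edge (12 mm along y, 6 along x, 14 high above the disc). Hinge along y, 23 mm beyond the tube's axis (+x), level with the mouth; shut, the tab's middle is 43 mm nearer and 13 mm higher. Rad: 0 shut, grows as the tab swings up and away, stop 1.75; friction hinge, stays put (0.5 N at tab)

How it is judged:
On the way, in this order (a step that is already met when the one before it is completed fails the run):
1. every spice piece is in the tube with the cap of its colour and all caps are shut, both flaps still open (horizontal distance between nutmeg and tube_nutmeg below 0.018 m and z of nutmeg in the frame of tube_nutmeg between 0 and 0.045 m and horizontal distance between salt and tube_salt below 0.018 m and z of salt in the frame of tube_salt between 0 and 0.045 m and horizontal distance between turmeric and tube_turmeric below 0.018 m and z of turmeric in the frame of tube_turmeric between 0 and 0.045 m and horizontal distance between lime and tube_lime below 0.018 m and z of lime in the frame of tube_lime between 0 and 0.045 m and value of joint each of cap_nutmeg, cap_salt, cap_turmeric, cap_lime below 0.1 rad and value of joint each of flap_near, flap_far above 0.8 rad), for 0.2 s.
2. the far flap is folded down while the near flap is still open (value of joint flap_far below 0.12 rad and value of joint flap_near above 0.8 rad), for 0.2 s.
3. the near flap is folded down over it (value of joint each of flap_far, flap_near below 0.12 rad), for 0.2 s.
At the end, for the whole second after the job is handed in: every spice piece present lies at rest inside the tube with the cap of its colour (its centre within 18 mm of the tube's axis and at least 15 mm below the mouth), all four caps are shut to within 0.1 rad and both flaps are folded down to within 0.12 rad (all of step 3 and horizontal distance between nutmeg and tube_nutmeg below 0.018 m and z of nutmeg in the frame of tube_nutmeg between 0 and 0.045 m and horizontal distance between salt and tube_salt below 0.018 m and z of salt in the frame of tube_salt between 0 and 0.045 m and horizontal distance between turmeric and tube_turmeric below 0.018 m and z of turmeric in the frame of tube_turmeric between 0 and 0.045 m and horizontal distance between lime and tube_lime below 0.018 m and z of lime in the frame of tube_lime between 0 and 0.045 m and value of joint each of cap_nutmeg, cap_salt, cap_turmeric, cap_lime below 0.1 rad and linear speed of each of nutmeg, salt, turmeric, lime below 0.05 m/s); the robot touches nothing.
It fails at once if a bystander (pinch pot, half lemon, grater, oil bottle, pepper mill, jar, spoon) is moved more than 50 mm or tipped over (distance of any of pinch_pot, half_lemon, grater, oil, mill, jar, spoon from where it was at the start of the episode above 0.05 m or angle between any of pinch_pot, half_lemon, grater, oil, mill, jar, spoon's own z axis and vertical above 0.6 rad).
Of nutmeg, salt, turmeric, lime only 2 to 3 are there at a start; the rules pass over those that are not, and their reading is None.
At some moment in a run one of nutmeg, salt, turmeric, lime may be knocked a few centimetres aside while the robot is not near it.
Once in a run the grip may slacken for a moment while it holds something.
It also fails if it takes over 210 s, if anything falls off the work surface, if the arm or the gripper's body presses on something with over 40 N, if the wrist force passes 120 N, or if a joint passes its speed limit or range.

## Robot

A 6-joint arm with a two-finger parallel gripper is mounted at the origin on the work surface. World frame = base frame: x ahead of the robot, y to its left, z up, the work surface at z = 0. Lengths are in m, angles in rad, forces in N, time in s.
With the tool pointing down it reaches from about 0.3 to 0.95 m from the base axis. Payload 3.1 kg.
Tool frame: the origin (TCP) lies on the front face of the gripper's body, between the roots of the fingers; the fingertips stand 73 mm ahead of it and the grasp point (between the pads) lies 54 mm ahead of it; z points along the fingers, y is the line along which they close (so a half turn about z gives the same grasp; the last joint's range is limited). The gripper opens to 85 mm and grips with 20 to 120 N. Pads are 22 mm wide; open, the fingers measure 114 mm over their backs; the gripper's body (76 mm by 85 mm) begins 54 mm behind the grasp point. The pads swing forward as they close: fully open they stand 13 mm farther back than shut.
Start: joints at [-1.334, 0.308, 1.634, -0, 1.2, -0.07], TCP at [0.189, -0.596, 0.304] pointing down, gripper open.
Joint ranges: [-3.06, 3.06], [-0.79, 1.96], [0.05, 2.63], [-1.19, 4.34], [0.05, 2.64], [-2.94, 2.94]. Speed limits (rad/s): [2.79, 2.79, 3.14, 3.14, 3.14, 3.14].

## Interface

Orientations are given as a rotation vector (axis times angle).
In Python, from rig import * gives the robot as it stands.
- The arm moves only by the tool step_arm, never from a script. Its argument "plan" is one flat list of numbers, 4 for each row, row after row: the shift along the world's x, y, z as a fraction of full scale, then the turn about the world's z as a fraction of full scale. A call has exactly 5 rows; each row is the pose to reach, as a shift and turn from the pose commanded when the call began; what a row does not reach only later rows make up. Full scale, the value 1, is 0.5 m for a shift and pi/2 rad for a turn. A row lasts 1/12 s, in which the tool goes at most 41.7 mm and 7.16 degrees, less where a joint would pass 70% of its speed; a pose out of reach is approached as far as the arm can. A call with a number of a shift or a turn outside -1 to 1 is refused whole. A call with a gripper value outside its range is refused whole. "fingers" is the closure, from 0 (fully open) to 1 (shut), set as the call begins (left out, the last holds). The fingers move at their own pace and stop on an object; "force" is the grip in N (left out, the last holds). Time passes only in rows, so rows that repeat a pose let the fingers close, or fill a call up. It gives the time, the measured TCP pose, the force, the opening and the grip force at its end, in the units of the state.
- state(): the state, without advancing time (a new reading comes with each control period).
- grab_frame(name): name is "side" or "top" or "wrist"; returns (picture, depth): 420x560x3 uint8, blue, green, red; 420x560 float32, m along the optical axis (not along the pixel's ray), 0 where there is no reading.
- camera_model(name): a dict with "fx", "fy", "cx", "cy" (pixels), "R" (3x3) and "t" (3): a world point X has camera coordinates R X + t; the wrist camera has in their place "T_tool_cam" (4x4, takes a point from camera to tool coordinates, whose origin is the TCP and whose axes are the flange's). Camera axes: x right, y down, z forward; pixel columns grow to the right and rows downward; lengths in m; the calibration is good to about 2 mm. The wrist camera is an equidistant fisheye: a pixel r from the principal point sees the ray r / f radians off the axis. A picture is of the moment at which its call begins: read the wrist's pose just before it. camera_model takes no time and is no camera call.
- hand_in(): hands the job in; it is judged then, once.
Trained networks look in the newest picture that a camera, given by its name, has taken for a name from the list of things; names that differ only in an ending like _2 or _b are one class to them, and where a whole thing is asked for, a point or a joint stands for the part that bears it (a point fixed in the world has none). Each returns a list of dicts, best first, with "score" (0 to 1); they miss things now and then, are a little off and sometimes report something else, mostly with a low value. They report only what shows in the picture. A call takes as long as a camera call.
- trace(camera, thing): "region" (420x560 bool, what is visible of it) and "extent" ([left, top, right, bottom] in pixels, round what is visible of it).
- spot_point(camera, thing): "xy" ([column, row] in pixels: a listed point, or the origin of a listed thing).
The state is a dict: "t": time; "q": joint angles; "dq": joint speeds; "joint_efforts": joint torques, N m; "position": TCP position; "ee_rot": TCP orientation; "ft_force": force on the tool from outside, world axes, zero at the start; "wrist_torque": the same for the moment, N m; "finger_gap": finger opening in m; "finger_force": force on a finger pad.
Only numpy, scipy, OpenCV 4.12 (cv2) and the standard library are available. Lean on these libraries where they do the work, as an engineer would, in place of code of your own. Each camera call takes 0.05 s, during which the arm holds its last target. There are 200 camera calls.

## Working session

There is one attempt and no reset: what is moved stays moved. The work goes in short steps, Python scripts to look and compute and a tool call to move; the robot and the scene stay as the last step left them, time stands still between calls to the robot, and variables do not carry over. Pictures are saved under pics/ and viewed, at most 15 in all, crops included, and the job is handed in when it is done.

Besides the shell and the picture viewer there is one more tool, called after "Call:" as a command line: name --argument value ..., lists and objects as JSON in quotes. step_arm: Moves the arm, as the interface text tells. Shift numbers are shares of 0.5 m and turn numbers shares of pi/2 rad, none past 1 either way. Its arguments: {"type":"object","properties":{"plan":{"type":"array"},"fingers":{"type":"number"},"force":{"type":"number"}},"required":["plan"]}

```bash
mkdir -p pics; cat > h.py <<'E'
from rig import *
import numpy as np, cv2
from scipy.spatial.transform import Rotation as Ro
def back(cam,px,d):
    m=camera_model(cam); u,v=px
    c=np.array([(u-m['cx'])/m['fx']*d,(v-m['cy'])/m['fy']*d,d])
    return m['R'].T@(c-m['t'])
def cloud(cam,D):
    m=camera_model(cam); v,u=np.mgrid[:420,:560]
    c=np.stack([(u-m['cx'])/m['fx']*D,(v-m['cy'])/m['fy']*D,D],-1)
    return (c-m['t'])@m['R']
E
python3 - <<'E'
from h import *
for c in ['top','side']:
    I,D=grab_frame(c); cv2.imwrite(f'pics/{c}0.png',I); np.save(f'pics/{c}D.npy',D)
    m=camera_model(c); print(c,m['fx'],(-m['R'].T@m['t']).round(3),m['R'].round(2).tolist())
    P=cloud(c,D)
    for n in ['nutmeg','salt','turmeric','lime','cap_nutmeg','cap_salt','cap_turmeric','cap_lime','carton','pinch_pot','half_lemon','board','flap_near','flap_far']:
        for r in trace(c,n)[:2]:
            if r['score']<.3: continue
            g=r['region']&(D>0); Q=P[g]
            print(n,round(r['score'],2),np.round(r['extent']).tolist(),np.median(Q,0).round(3),Q.min(0).round(3),Q.max(0).round(3))
s=state();print(s)
E
```

```text
top 526.4308376420939 [ 0.26  -0.007  1.673] [[-0.03, -1.0, -0.02], [-0.98, 0.03, -0.18], [0.19, 0.02, -0.98]]
nutmeg 0.72 [384.0, 229.0, 392.0, 235.0] [ 0.463 -0.301  0.035] [ 0.451 -0.319  0.013] [ 0.476 -0.291  0.047]
salt 0.37 [334.0, 183.0, 341.0, 185.0] [ 0.61  -0.162  0.037] [ 0.601 -0.169  0.028] [ 0.617 -0.154  0.045]
turmeric 0.74 [212.0, 198.0, 228.0, 213.0] [0.548 0.214 0.072] [0.526 0.191 0.061] [0.572 0.234 0.091]
turmeric 0.53 [179.0, 167.0, 278.0, 236.0] [0.581 0.186 0.098] [ 0.452  0.039 -0.004] [0.653 0.346 0.14 ]
lime 0.42 [382.0, 227.0, 393.0, 238.0] [ 0.463 -0.302  0.037] [ 0.454 -0.319  0.013] [ 0.475 -0.291  0.047]
cap_nutmeg 0.69 [193.0, 198.0, 205.0, 213.0] [0.55  0.274 0.072] [0.528 0.255 0.058] [0.571 0.293 0.094]
cap_salt 0.57 [230.0, 198.0, 248.0, 214.0] [0.55  0.155 0.072] [0.527 0.133 0.014] [0.58  0.178 0.09 ]
cap_salt 0.55 [211.0, 197.0, 227.0, 214.0] [0.549 0.215 0.072] [0.526 0.191 0.046] [0.576 0.24  0.091]
cap_turmeric 0.74 [249.0, 193.0, 267.0, 207.0] [0.552 0.094 0.071] [0.529 0.072 0.037] [0.581 0.121 0.09 ]
cap_lime 0.61 [232.0, 197.0, 249.0, 
[... 2754 characters left out ...]

{'t': 1.5, 'q': array([-1.33369698e+00,  3.08103988e-01,  1.63378594e+00,  5.12553757e-07,
        1.19967911e+00, -6.96476894e-02]), 'dq': array([-3.72768139e-05, -1.46706899e-03,  1.57865224e-04, -4.19849662e-04,
        5.79721979e-04,  1.02762954e-03]), 'joint_efforts': array([ 6.78601500e-04, -4.15272725e+01, -2.77071512e+01, -7.33517072e-05,
        8.71748980e-04, -7.01592342e-06]), 'position': array([ 0.1887339 , -0.59584125,  0.30387625]), 'ee_rot': array([3.10469133e+00, 4.79946389e-01, 3.85009238e-06]), 'ft_force': array([-0.30982255,  0.33873402, -0.13653114]), 'wrist_torque': array([-0.00867241, -0.02117076, -0.05157094]), 'finger_force': 0.0, 'finger_gap': 0.08578777353137791}
```

```bash
python3 - <<'E'
import cv2,numpy as np
a=cv2.imread('pics/top0.png')[145:260,165:425];b=cv2.imread('pics/side0.png')[140:330,165:405]
a=cv2.resize(a,None,fx=3,fy=3,interpolation=3);cv2.imwrite('pics/ta.png',a)
b=cv2.resize(b,None,fx=3,fy=3,interpolation=3);cv2.imwrite('pics/sb.png',b)
E
```

```text
(no output)
```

View pics/ta.png

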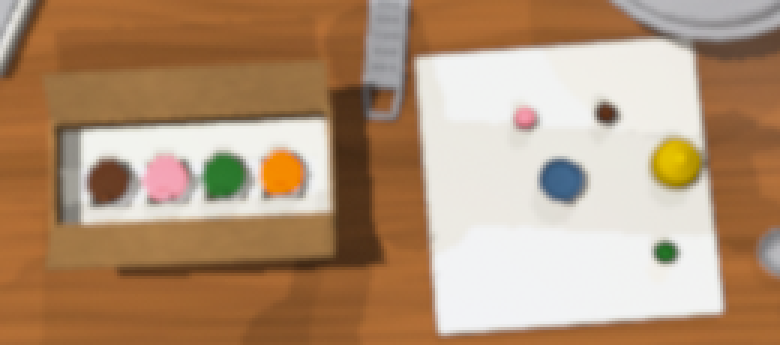

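View pics/sb.png

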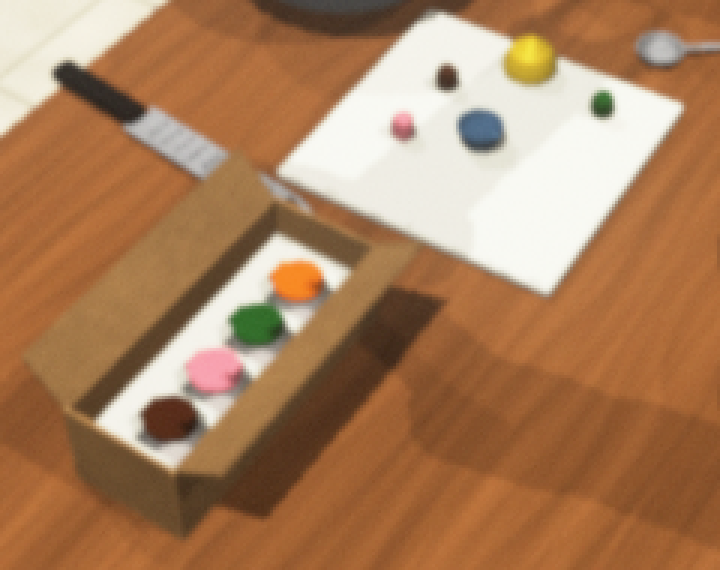

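View pics/top0.png

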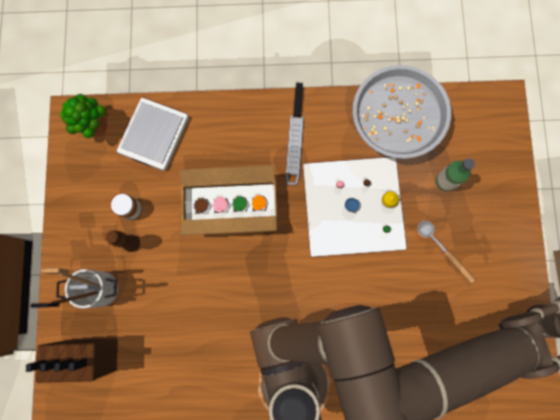

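The top and side pictures show nutmeg, salt and lime on the board, with no turmeric. The tubes from left to right are brown, pink, green and orange. Next I'll refine the carton frame and piece positions by colour.

```bash
cat >> h.py <<'E'
HUE={'salt':lambda h,s,v:((h>165)|(h<4))&(s>60)&(v>120),'lime':lambda h,s,v:(h>45)&(h<80)&(s>100),
 'nutmeg':lambda h,s,v:((h<12)|(h>170))&(s>80)&(v<125),'turmeric':lambda h,s,v:(h>8)&(h<20)&(s>200)&(v>180)}
def find(cam,I,D,n,x,y,z):
    P=cloud(cam,D);h,s,v=[a.astype(int) for a in cv2.split(cv2.cvtColor(I,cv2.COLOR_BGR2HSV))]
    g=HUE[n](h,s,v)&(D>0)
    for k,r in enumerate((x,y,z)): g&=(P[...,k]>r[0])&(P[...,k]<r[1])
    Q=P[g]
    return (len(Q),)+(tuple((a*1000).round(0).astype(int).tolist() for a in (Q.mean(0),Q.min(0),Q.max(0))) if len(Q) else ())
B=((.39,.69),(-.36,-.05),(.018,.06))
E
python3 - <<'E'
from h import *
for c in ['top','side']:
    I=cv2.imread(f'pics/{c}0.png');D=np.load(f'pics/{c}D.npy')
    for n in HUE:
        print(c,n,'board',find(c,I,D,n,*B))
        print(c,n,'cap',find(c,I,D,n,(.51,.60),(.05,.31),(.064,.075)))
    P=cloud(c,D); Q=P[(P[...,1]>.1)&(P[...,1]<.27)&(P[...,2]>.10)&(P[...,0]>.4)&(P[...,0]<.7)]
    for q in (Q[Q[:,0]<.55],Q[Q[:,0]>.55]):
        k=q[:,1];A=np.c_[q[:,0],np.ones(len(q))];print('flap slope z(x)',np.linalg.lstsq(A,q[:,2],rcond=None)[0].round(3),q.min(0).round(3),q.max(0).round(3))
E
```

```text
top salt board (37, [608, -164, 35], [600, -173, 18], [617, -155, 45])
top salt cap (112, [550, 213, 70], [527, 193, 64], [572, 233, 75])
top lime board (22, [461, -303, 39], [454, -310, 29], [466, -295, 47])
top lime cap (98, [552, 153, 71], [531, 134, 65], [569, 171, 75])
top nutmeg board (20, [611, -250, 38], [605, -258, 33], [618, -244, 44])
top nutmeg cap (98, [549, 271, 71], [529, 253, 64], [568, 290, 75])
top turmeric board (0,)
top turmeric cap (98, [552, 92, 71], [532, 75, 65], [571, 109, 75])
flap slope z(x) [-0.616  0.408] [0.453 0.101 0.1  ] [0.503 0.27  0.137]
flap slope z(x) [ 0.956 -0.489] [0.607 0.1   0.1  ] [0.653 0.27  0.14 ]
side salt board (43, [607, -158, 31], [597, -169, 20], [616, -149, 41])
side salt cap (196, [548, 216, 70], [525, 192, 64], [571, 237, 75])
side lime board (22, [460, -298, 35], [453, -307, 30], [466, -290, 38])
side lime cap (145, [550, 155, 70], [526, 130, 64], [571, 176, 75])
side nutmeg board (13, [609, -244, 35], [600, -249, 26], [615, -237, 40])
side nutmeg cap (171, [547, 276, 70], [524, 255, 65], [568, 297, 75])
side turmeric board (0,)
side turmeric cap (117, [550, 96, 70], [530, 76, 65], [569, 116, 75])
flap slope z(x) [-0.631  0.412] [0.45 0.1  0.1 ] [0.498 0.27  0.13 ]
flap slope z(x) [ 0.961 -0.491] [0.612 0.1   0.1  ] [0.654 0.27  0.137]
```

Call:
step_arm --plan '[0.16,0.34,0,-0.184,0.16,0.34,0,-0.184,0.16,0.34,0,-0.184,0.16,0.34,0,-0.184,0.16,0.34,0,-0.184]' --fingers 0.5 --force 30

```text
t: 1.92
position: [0.2697, -0.4219, 0.3034]
ee_rot: [-3.138, -0.03, -0.0]
ft_force: [0.1, 1.1, -0.9]
finger_gap: 0.0423
finger_force: 0.0
```

Call:
step_arm --plan '[0.16,0.34,0,0,0.16,0.34,0,0,0.16,0.34,0,0,0.16,0.34,0,0,0.16,0.34,0,0]'

```text
t: 2.33
position: [0.3495, -0.2523, 0.3039]
ee_rot: [-3.14, -0.031, -0.001]
ft_force: [-0.4, 0.6, -0.3]
finger_gap: 0.0427
finger_force: 0.0
```

Call:
step_arm --plan '[0.16,0.34,0,0,0.16,0.34,0,0,0.16,0.34,0,0,0.16,0.34,0,0,0.16,0.34,0,0]'

```text
t: 2.75
position: [0.4298, -0.0824, 0.3044]
ee_rot: [-3.14, -0.032, -0.003]
ft_force: [-0.1, -0.6, -0.7]
finger_gap: 0.0426
finger_force: 0.0
```

Call:
step_arm --plan '[0.16,0.34,0,0,0.16,0.34,0,0,0.16,0.34,0,0,0.16,0.34,0,0,0.16,0.34,0,0]'

```text
t: 3.17
position: [0.5102, 0.088, 0.3044]
ee_rot: [-3.14, -0.032, -0.004]
ft_force: [0.5, -0.6, 0.5]
finger_gap: 0.043
finger_force: 0.0
```

Call:
step_arm --plan '[0.046,0.372,0,0,0.046,0.372,0,0,0.046,0.372,0,0,0.046,0.372,0,0,0.046,0.372,0,0]' --fingers 0.6

```text
t: 3.58
position: [0.5318, 0.2747, 0.3042]
ee_rot: [-3.139, -0.032, -0.002]
ft_force: [-0.5, 0.2, -0.6]
finger_gap: 0.0344
finger_force: 0.0
```

Call:
step_arm --plan '[0,0,-0.08,0,0,0,-0.16,0,0,0,-0.208,0,0,0,-0.208,0,0,0,-0.208,0]'

```text
t: 4.0
position: [0.5307, 0.2698, 0.1984]
ee_rot: [3.14, 0.028, -0.006]
ft_force: [-0.1, -0.1, -0.2]
finger_gap: 0.0341
finger_force: 0.0
```

```bash
python3 - <<'E'
from h import *
s=state();print(s['position'],s['finger_gap'])
I,D=grab_frame('wrist');cv2.imwrite('pics/w1.png',I)
E
```

```text
[0.53069819 0.26981231 0.19837106] 0.0340666690112475
```

View pics/w1.png

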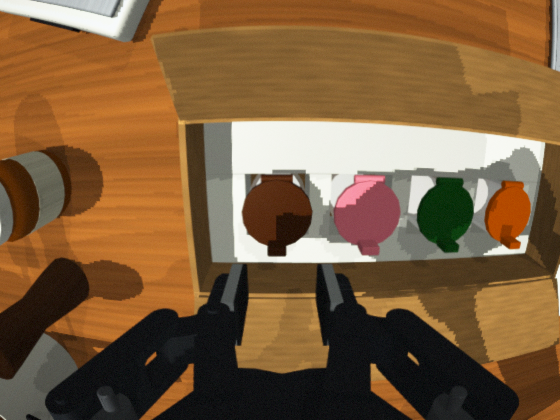

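The wrist view shows all four caps shut and the carton open. The brown cap is at about (277,215), with its tab at (277,250). I'll check the tube positions using the wrist calibration.

```bash
cat >> h.py <<'E'
def wray(px,s,z):
    m=camera_model('wrist');d=np.array([px[0]-m['cx'],px[1]-m['cy']]);f=m['fx'];r=np.hypot(*d);a=r/f
    c=np.r_[d/max(r,1e-9)*np.sin(a),np.cos(a)];T=np.array(m['T_tool_cam']);R=Ro.from_rotvec(s['ee_rot']).as_matrix()
    o=R@T[:3,3]+s['position'];v=R@T[:3,:3]@c
    return o+v*(z-o[2])/v[2]
E
python3 - <<'E'
from h import *
s=state();I=cv2.imread('pics/w1.png')
h,ss,v=[a.astype(int) for a in cv2.split(cv2.cvtColor(I,cv2.COLOR_BGR2HSV))]
m=camera_model('wrist');print(m['fx'],np.round(m['T_tool_cam'],3).tolist())
for n,bx in dict(nutmeg=(238,180,318,260),salt=(330,175,405,260),lime=(415,170,478,255),turmeric=(480,170,535,255)).items():
    g=HUE[n](h,ss,v);k=np.zeros_like(g);k[bx[1]:bx[3],bx[0]:bx[2]]=1;g&=k
    y,x=np.nonzero(g);
    W=np.array([wray(p,s,.070) for p in zip(x,y)]);W=W[::1]
    print(n,len(x),W.mean(0).round(4),np.percentile(W,1,0).round(3),np.percentile(W,99,0).round(3))
for p in [(277,248),(368,247),(448,243),(511,241)]: print(wray(p,s,.083).round(4))
E
```

```text
325.19226210127806 [[0.001, -0.95, -0.312, 0.08], [1.0, 0.001, -0.0, 0.0], [0.0, -0.312, 0.95, -0.069], [0.0, 0.0, 0.0, 1.0]]
nutmeg 2341 [0.5486 0.2742 0.07  ] [0.521 0.253 0.07 ] [0.57  0.294 0.07 ]Traceback (most recent call last):
  File "<stdin>", line 8, in <module>
  File "h.py", line 22, in wray
    m=camera_model('wrist');d=np.array([px[0]-m['cx'],px[1]-m['cy']]);f=m['fx'];r=np.hypot(*d);a=r/f
ValueError: time passes only in moves, steps and waits
```

Call:
step_arm --plan '[0.003,0.008,0,0,0.003,0.008,-0.04,0,0.003,0.008,-0.08,0,0.003,0.008,-0.106,0,0.003,0.008,-0.106,0]'

```text
t: 4.47
position: [0.5326, 0.2738, 0.1458]
ee_rot: [3.141, 0.028, -0.003]
ft_force: [-0.9, -0.6, -0.8]
finger_gap: 0.0343
finger_force: 0.0
```

Call:
step_arm --plan '[0,0,0,0,0,0,0,0,0,0,0,0,0,0,0,0,0,0,0,0]' --fingers 1 --force 20

```text
t: 4.88
position: [0.5341, 0.2734, 0.1483]
ee_rot: [3.14, 0.029, 0.003]
ft_force: [0.0, -4.9, 2.2]
finger_gap: 0.0108
finger_force: 19.7
```

Call:
step_arm --plan '[0.003,0,0.008,0,0.007,0,0.017,0,0.012,0,0.024,0,0.017,0,0.031,0,0.023,0,0.038,0]'

```text
t: 5.3
position: [0.5446, 0.2736, 0.1657]
ee_rot: [3.14, 0.028, -0.002]
ft_force: [0.3, -3.7, -4.4]
finger_gap: 0.0111
finger_force: 19.4
```

Call:
step_arm --plan '[0.007,0,0.006,0,0.014,0,0.011,0,0.022,0,0.016,0,0.03,0,0.02,0,0.03,0,0.02,0]'

```text
t: 5.72
position: [0.5603, 0.2739, 0.1761]
ee_rot: [3.141, 0.028, -0.0]
ft_force: [-0.4, -5.0, -2.6]
finger_gap: 0.0108
finger_force: 19.6
```

```bash
python3 - <<'E'
from h import *
s=state();print(s['position'],s['finger_gap'])
I,D=grab_frame('wrist');cv2.imwrite('pics/w2.png',I)
E
```

```text
[0.56029047 0.27385273 0.17607453] 0.010770047108933868
```

View pics/w2.png

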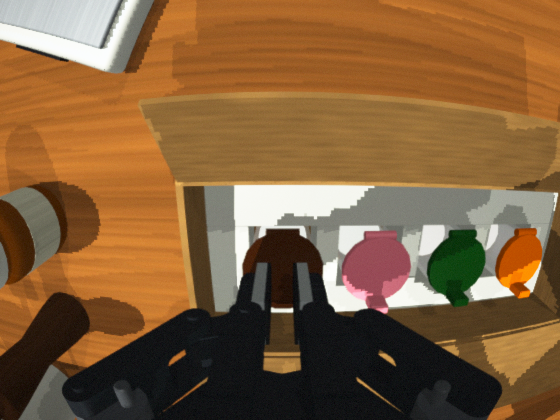

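The brown cap is pinched and about half open. I'll release it, step back, close the fingers and push it upright.

Call:
step_arm --plan '[0,0,0,0,0,0,0,0,0,0,0,0,0,0,0,0,-0.02,0,0,0]' --fingers 0.7

```text
t: 6.18
position: [0.5515, 0.275, 0.177]
ee_rot: [-3.139, -0.027, -0.006]
ft_force: [0.3, 0.7, 1.0]
finger_gap: 0.0258
finger_force: 0.0
```

Call:
step_arm --plan '[-0.02,0,0,0,-0.05,0,0,0,-0.05,0,-0.006,0,-0.05,0,-0.006,0,-0.05,0,-0.006,0]'

```text
t: 6.6
position: [0.5246, 0.2743, 0.1728]
ee_rot: [-3.141, -0.029, -0.0]
ft_force: [-0.3, 0.1, 0.1]
finger_gap: 0.0258
finger_force: 0.0
```

Call:
step_arm --plan '[0,0,0,0,0,0,0,0,0,0,0,0,0,0,0,0,0,0,0,0]' --fingers 1

```text
t: 7.02
position: [0.525, 0.2741, 0.1729]
ee_rot: [-3.141, -0.028, -0.0]
ft_force: [0.1, 1.2, 0.1]
finger_gap: -0.0003
finger_force: 0.0
```

Call:
step_arm --plan '[0.015,0,0,0,0.03,0,0,0,0.045,0,0,0,0.06,0,0,0,0.06,0,0,0]'

```text
t: 7.43
position: [0.5615, 0.275, 0.1817]
ee_rot: [-3.139, -0.03, -0.023]
ft_force: [0.3, -5.9, 24.3]
finger_gap: 0.0002
finger_force: 11.9
```

```bash
python3 - <<'E'
from h import *
s=state();print(s['position'],s['finger_gap'],s['ft_force'])
I,D=grab_frame('wrist');cv2.imwrite('pics/w3.png',I)
E
```

```text
[0.5615302  0.2750239  0.18165384] 0.00019230764553693433 [ 0.258829   -5.86175212 24.30752398]
```

View pics/w3.png

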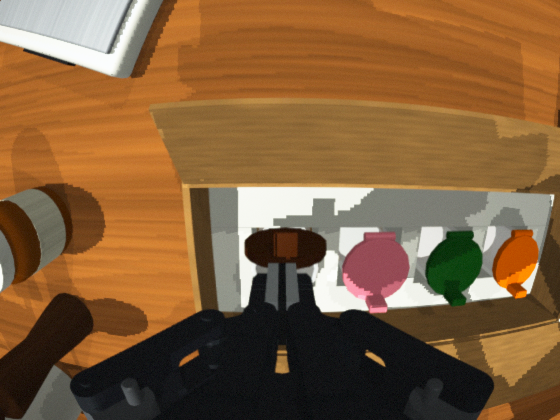

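Call:
step_arm --plan '[0,0,0.02,0,0,0,0.05,0,0,0,0.05,0,0,0,0.05,0,0,0,0.05,0]'

```text
t: 7.9
position: [0.5546, 0.274, 0.197]
ee_rot: [3.141, 0.028, -0.001]
ft_force: [-0.3, -0.1, -1.1]
finger_gap: 0.0005
finger_force: 0.0
```

```bash
python3 - <<'E'
from h import *
I,D=grab_frame('side');cv2.imwrite('pics/s4.png',cv2.resize(I[180:330,165:345],None,fx=4,fy=4,interpolation=2))
s=state();print(s['position'],s['ft_force'])
P=cloud('side',D)
h,ss,v=[a.astype(int) for a in cv2.split(cv2.cvtColor(I,cv2.COLOR_BGR2HSV))]
g=HUE['nutmeg'](h,ss,v)&(D>0)&(P[...,0]>.5)&(P[...,0]<.64)&(P[...,1]>.24)&(P[...,1]<.31)&(P[...,2]>.055)&(P[...,2]<.125)
print(P[g].min(0),P[g].max(0),np.percentile(P[g],[10,50,90],0).round(3))
E
```

```text
[0.55420524 0.27388794 0.19655805] [-0.24400706  0.49248496 -0.38664042]
[0.56593911 0.26242825 0.06722028] [0.58813611 0.29530089 0.11315366] [[0.568 0.269 0.08 ]
 [0.57  0.278 0.1  ]
 [0.583 0.289 0.111]]
```

View pics/s4.png

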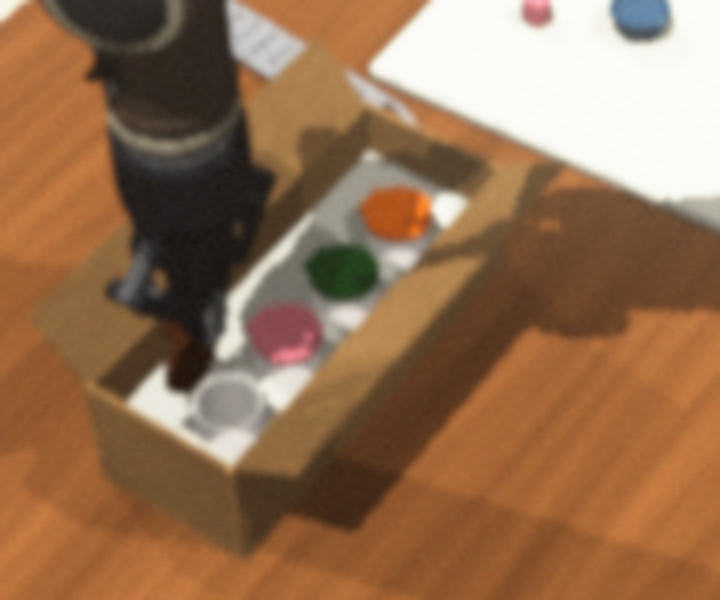

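The brown cap stands upright and its tube is open. Pink is next, with the same moves.

Call:
step_arm --plan '[-0.041,-0.121,0,0,-0.041,-0.121,0,0,-0.041,-0.121,0,0,-0.041,-0.121,0,0,-0.041,-0.121,0,0]' --fingers 0.6

```text
t: 8.37
position: [0.5343, 0.2139, 0.1973]
ee_rot: [-3.141, -0.027, 0.001]
ft_force: [-0.8, 0.4, -0.3]
finger_gap: 0.0339
finger_force: 0.0
```

Call:
step_arm --plan '[0,0,-0.04,0,0,0,-0.08,0,0,0,-0.102,0,0,0,-0.102,0,0,0,-0.102,0]'

```text
t: 8.78
position: [0.5339, 0.2141, 0.146]
ee_rot: [3.141, 0.029, -0.003]
ft_force: [0.6, 0.4, 0.1]
finger_gap: 0.0342
finger_force: 0.0
```

Call:
step_arm --plan '[0,0,0,0,0,0,0,0,0,0,0,0,0,0,0,0,0,0,0,0]' --fingers 1 --force 20

```text
t: 9.2
position: [0.5351, 0.2133, 0.148]
ee_rot: [3.141, 0.028, 0.003]
ft_force: [1.6, -4.3, 3.5]
finger_gap: 0.0106
finger_force: 19.7
```

Call:
step_arm --plan '[0.003,0,0.008,0,0.007,0,0.017,0,0.012,0,0.024,0,0.017,0,0.031,0,0.023,0,0.038,0]'

```text
t: 9.62
position: [0.5452, 0.2134, 0.1654]
ee_rot: [3.141, 0.028, -0.003]
ft_force: [1.1, -3.2, -4.0]
finger_gap: 0.011
finger_force: 19.5
```

Call:
step_arm --plan '[0.007,0,0.006,0,0.014,0,0.011,0,0.022,0,0.016,0,0.03,0,0.02,0,0.03,0,0.02,0]'

```text
t: 10.03
position: [0.5615, 0.2137, 0.1762]
ee_rot: [3.141, 0.028, 0.001]
ft_force: [-0.3, -3.0, -2.9]
finger_gap: 0.0105
finger_force: 19.6
```

Call:
step_arm --plan '[0,0,0,0,0,0,0,0,0,0,0,0,0,0,0,0,-0.02,0,0,0]' --fingers 0.7

```text
t: 10.45
position: [0.5525, 0.2143, 0.1769]
ee_rot: [-3.14, -0.027, -0.006]
ft_force: [-0.9, 0.2, -0.3]
finger_gap: 0.0256
finger_force: 0.0
```

Call:
step_arm --plan '[-0.02,0,0,0,-0.05,0,0,0,-0.05,0,-0.006,0,-0.05,0,-0.006,0,-0.05,0,-0.006,0]'

```text
t: 10.87
position: [0.5256, 0.2138, 0.1729]
ee_rot: [-3.141, -0.028, -0.001]
ft_force: [-0.5, 0.0, 0.9]
finger_gap: 0.0259
finger_force: 0.0
```

Call:
step_arm --plan '[0,0,0,0,0,0,0,0,0,0,0,0,0,0,0,0,0,0,0,0]' --fingers 1

```text
t: 11.28
position: [0.526, 0.2136, 0.1729]
ee_rot: [-3.141, -0.028, -0.0]
ft_force: [-0.3, -0.7, 0.2]
finger_gap: 0.0
finger_force: 0.0
```

Call:
step_arm --plan '[0.015,0,0,0,0.03,0,0,0,0.045,0,0,0,0.056,0,0,0,0.056,0,0,0]'

```text
t: 11.7
position: [0.56, 0.2144, 0.1813]
ee_rot: [-3.14, -0.03, -0.021]
ft_force: [-0.2, -4.3, 25.4]
finger_gap: -0.0002
finger_force: 12.3
```

Call:
step_arm --plan '[0,0,0.02,0,0,0,0.05,0,0,0,0.05,0,0,0,0.05,0,0,0,0.05,0]'

```text
t: 12.12
position: [0.5536, 0.2135, 0.1971]
ee_rot: [3.141, 0.028, -0.001]
ft_force: [-0.3, -0.2, 0.2]
finger_gap: 0.0
finger_force: 0.0
```

Call:
step_arm --plan '[-0.036,-0.12,0,0,-0.036,-0.12,0,0,-0.036,-0.12,0,0,-0.036,-0.12,0,0,-0.036,-0.12,0,0]' --fingers 0.6

```text
t: 12.53
position: [0.5358, 0.1539, 0.1972]
ee_rot: [-3.141, -0.027, 0.001]
ft_force: [0.3, 0.4, 0.4]
finger_gap: 0.0343
finger_force: 0.0
```

Call:
step_arm --plan '[0,0,-0.04,0,0,0,-0.08,0,0,0,-0.102,0,0,0,-0.102,0,0,0,-0.102,0]'

```text
t: 12.95
position: [0.5353, 0.1542, 0.146]
ee_rot: [3.141, 0.029, -0.003]
ft_force: [0.2, -0.7, 0.2]
finger_gap: 0.0341
finger_force: 0.0
```

Call:
step_arm --plan '[0,0,0,0,0,0,0,0,0,0,0,0,0,0,0,0,0,0,0,0]' --fingers 1 --force 20

```text
t: 13.37
position: [0.5366, 0.1533, 0.1479]
ee_rot: [3.141, 0.028, 0.004]
ft_force: [0.1, -3.0, 2.7]
finger_gap: 0.0106
finger_force: 19.7
```

Call:
step_arm --plan '[0.003,0,0.008,0,0.007,0,0.017,0,0.012,0,0.024,0,0.017,0,0.031,0,0.023,0,0.038,0]'

```text
t: 13.78
position: [0.5467, 0.1534, 0.1655]
ee_rot: [3.141, 0.028, -0.003]
ft_force: [1.3, -2.5, -4.7]
finger_gap: 0.0107
finger_force: 20.0
```

Call:
step_arm --plan '[0.007,0,0.006,0,0.014,0,0.011,0,0.022,0,0.016,0,0.03,0,0.02,0,0.03,0,0.02,0]'

```text
t: 14.2
position: [0.563, 0.1537, 0.1762]
ee_rot: [-3.141, -0.028, -0.001]
ft_force: [0.1, -4.3, -2.5]
finger_gap: 0.0105
finger_force: 19.6
```

Call:
step_arm --plan '[0,0,0,0,0,0,0,0,0,0,0,0,0,0,0,0,-0.02,0,0,0]' --fingers 0.7

```text
t: 14.62
position: [0.554, 0.1542, 0.1768]
ee_rot: [-3.14, -0.027, -0.006]
ft_force: [0.4, 0.5, 0.6]
finger_gap: 0.0255
finger_force: 0.0
```

Call:
step_arm --plan '[-0.02,0,0,0,-0.05,0,0,0,-0.05,0,-0.006,0,-0.05,0,-0.006,0,-0.05,0,-0.006,0]'

```text
t: 15.03
position: [0.5272, 0.1538, 0.1729]
ee_rot: [-3.141, -0.028, -0.001]
ft_force: [0.3, 0.2, 0.0]
finger_gap: 0.0254
finger_force: 0.0
```

Call:
step_arm --plan '[0,0,0,0,0,0,0,0,0,0,0,0,0,0,0,0,0,0,0,0]' --fingers 1

```text
t: 15.45
position: [0.5275, 0.1536, 0.1729]
ee_rot: [-3.141, -0.028, -0.0]
ft_force: [-0.1, 0.5, 0.5]
finger_gap: 0.0001
finger_force: 0.0
```

Call:
step_arm --plan '[0.015,0,0,0,0.03,0,0.004,0,0.045,0,0.01,0,0.056,0,0.016,0,0.056,0,0.016,0]'

```text
t: 15.87
position: [0.558, 0.1539, 0.1825]
ee_rot: [-3.141, -0.028, -0.008]
ft_force: [0.6, -0.6, 0.2]
finger_gap: -0.0004
finger_force: 0.3
```

Call:
step_arm --plan '[0,0,0.02,0,0,0,0.05,0,0,0,0.1,0,-0.01,-0.05,0.15,0,-0.02,-0.1,0.2,0]'

```text
t: 16.28
position: [0.5446, 0.1039, 0.2815]
ee_rot: [3.141, 0.032, -0.002]
ft_force: [0.6, 0.6, -0.1]
finger_gap: -0.0005
finger_force: 0.0
```

```bash
python3 - <<'E'
from h import *
I,D=grab_frame('side');cv2.imwrite('pics/s5.png',cv2.resize(I[140:330,165:405],None,fx=3.2,fy=3.1,interpolation=2))
s=state();print(s['position'],s['ft_force'])
for n in HUE: print(n,find('side',I,D,n,*B),find('side',I,D,n,(.5,.62),(.05,.31),(.064,.12)))
I,D=grab_frame('top')
for n in HUE: print(n,find('top',I,D,n,*B))
E
```

```text
[0.54657755 0.09989096 0.28727011] [ 0.05008981 -2.79399987  2.18178913]
salt (42, [607, -157, 31], [599, -167, 19], [616, -150, 41]) (102, [576, 216, 100], [566, 179, 68], [610, 236, 114])
lime (21, [459, -297, 35], [453, -310, 24], [465, -289, 43]) (48, [568, 158, 105], [562, 142, 90], [582, 173, 118])
nutmeg (6, [611, -247, 37], [608, -250, 33], [614, -242, 39]) (163, [573, 251, 94], [565, 175, 68], [609, 295, 114])
turmeric (0,) (126, [549, 96, 71], [527, 77, 65], [569, 117, 86])
salt (37, [608, -164, 34], [600, -173, 19], [619, -155, 46])
lime (22, [461, -303, 39], [454, -311, 32], [466, -294, 46])
nutmeg (20, [610, -250, 39], [604, -258, 31], [618, -244, 48])
turmeric (0,)
```

View pics/s5.png

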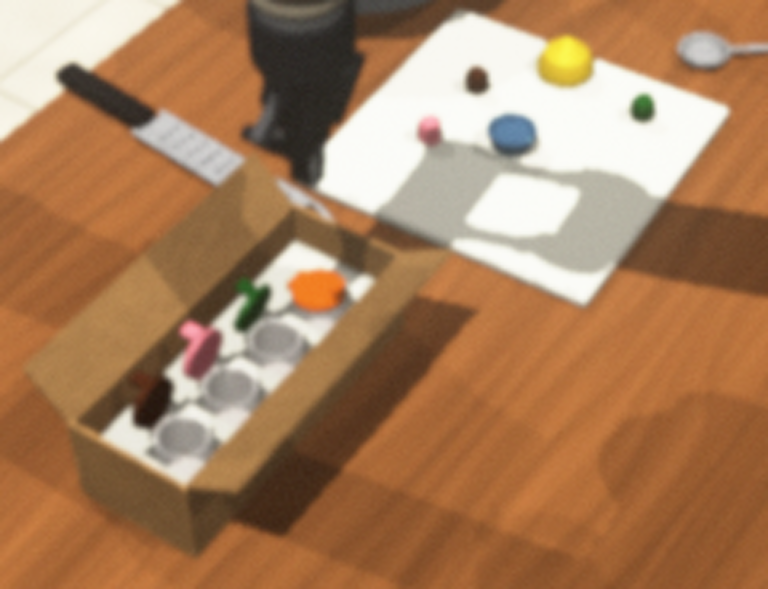

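All three caps are open. Now the salt.

Call:
step_arm --plan '[0.062,-0.265,0,0,0.062,-0.265,0,0,0.062,-0.265,0,0,0.062,-0.265,0,0,0.062,-0.265,0,0]' --fingers 0.35

```text
t: 16.8
position: [0.5764, -0.0314, 0.28]
ee_rot: [3.141, 0.021, -0.002]
ft_force: [-0.8, -0.1, 0.2]
finger_gap: 0.0556
finger_force: 0.0
```

Call:
step_arm --plan '[0.0625,-0.265,0,0,0.0625,-0.265,0,0,0.0625,-0.265,0,0,0.0625,-0.265,0,0,0.0625,-0.265,0,0]'

```text
t: 17.22
position: [0.6078, -0.1628, 0.28]
ee_rot: [-3.141, -0.023, 0.001]
ft_force: [-0.7, 0.6, 0.6]
finger_gap: 0.0556
finger_force: 0.0
```

Call:
step_arm --plan '[0,0,-0.07,0,0,0,-0.15,0,0,0,-0.23,0,0,0,-0.29,0,0,0,-0.3,0]'

```text
t: 17.63
position: [0.602, -0.1568, 0.1235]
ee_rot: [-3.135, -0.03, 0.022]
ft_force: [-0.9, 1.2, -0.4]
finger_gap: 0.0554
finger_force: 0.0
```

Call:
step_arm --plan '[0,0,-0.03,0,0,0,-0.06,0,0,0,-0.082,0,0,0,-0.082,0,0,0,-0.082,0]'

```text
t: 18.05
position: [0.6074, -0.1607, 0.0898]
ee_rot: [-3.141, -0.028, 0.001]
ft_force: [-0.1, -0.2, 0.9]
finger_gap: 0.0555
finger_force: 0.0
```

Call:
step_arm --plan '[0,0,0,0,0,0,0,0,0,0,0,0,0,0,0,0,0,0,0,0]' --fingers 1 --force 40

```text
t: 18.47
position: [0.6086, -0.1617, 0.0915]
ee_rot: [3.141, 0.027, 0.004]
ft_force: [-0.2, -0.7, 6.6]
finger_gap: 0.0223
finger_force: 39.5
```

Call:
step_arm --plan '[0,0,0.04,0,0,0,0.1,0,0,0,0.18,0,0,0,0.25,0,0,0,0.28,0]'

```text
t: 18.88
position: [0.6098, -0.1622, 0.2355]
ee_rot: [3.139, 0.028, 0.012]
ft_force: [1.2, -0.3, 0.5]
finger_gap: 0.0224
finger_force: 39.4
```

Call:
step_arm --plan '[-0.0575,0.376,0,0,-0.0575,0.376,0,0,-0.0575,0.376,0,0,-0.0575,0.376,0,0,-0.0575,0.376,0,0]'

```text
t: 19.3
position: [0.5772, 0.0301, 0.2296]
ee_rot: [-3.14, -0.03, 0.002]
ft_force: [0.3, 0.4, 0.2]
finger_gap: 0.0222
finger_force: 39.4
```

Call:
step_arm --plan '[-0.0575,0.376,0,0,-0.0575,0.376,0,0,-0.0575,0.376,0,0,-0.0575,0.376,0,0,-0.0575,0.376,0,0]'

```text
t: 19.72
position: [0.5486, 0.2183, 0.2298]
ee_rot: [-3.14, -0.031, 0.001]
ft_force: [-0.2, 0.4, -0.5]
finger_gap: 0.0225
finger_force: 39.4
```

Call:
step_arm --plan '[0,0,-0.05,0,0,0,-0.1,0,0,0,-0.14,0,0,0,-0.166,0,0,0,-0.166,0]'

```text
t: 20.13
position: [0.5473, 0.2138, 0.1432]
ee_rot: [3.139, 0.028, -0.011]
ft_force: [-0.5, 0.4, -0.3]
finger_gap: 0.0222
finger_force: 39.4
```

```bash
python3 - <<'E'
from h import *
s=state();print(s['position'],s['finger_gap'],s['ft_force'])
I,D=grab_frame('wrist');cv2.imwrite('pics/w6.png',I)
E
```

```text
[0.54731284 0.21382259 0.1431815 ] 0.022203475753661765 [-0.51597587  0.39650225 -0.25783618]
```

View pics/w6.png

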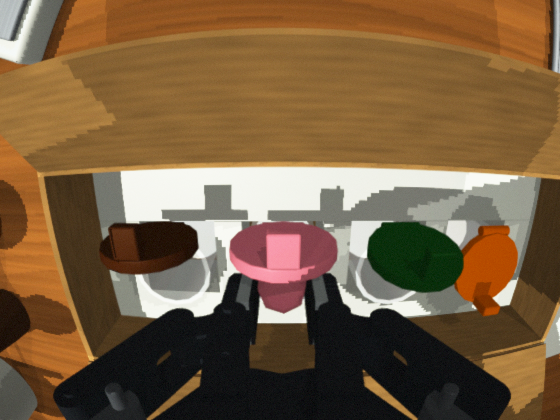

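Call:
step_arm --plan '[0,0,0,0,0,0,0,0,0,0,0,0,0,0,0,0,0,0,0.02,0]' --fingers 0.5

```text
t: 20.6
position: [0.549, 0.2142, 0.1562]
ee_rot: [3.141, 0.028, -0.004]
ft_force: [-0.2, -0.1, 0.2]
finger_gap: 0.0426
finger_force: 0.0
```

Call:
step_arm --plan '[0,0,0.03,0,0,0,0.086,0,0,0,0.086,0,0,0,0.086,0,0,0,0.086,0]'

```text
t: 21.02
position: [0.55, 0.2147, 0.2006]
ee_rot: [-3.141, -0.028, -0.001]
ft_force: [-0.2, -0.5, -1.2]
finger_gap: 0.0428
finger_force: 0.0
```

```bash
python3 - <<'E'
from h import *
s=state();print(s['position'],s['finger_gap'],s['ft_force'])
I,D=grab_frame('side')
print(find('side',I,D,'salt',(.5,.6),(.17,.25),(.0,.12)),find('side',I,D,'salt',(.52,.56),(.18,.245),(.0,.065)),find('side',I,D,'salt',*B))
cv2.imwrite('pics/s7.png',cv2.resize(I[190:300,165:305],None,fx=5,fy=5,interpolation=2))
E
```

```text
[0.55004587 0.21466135 0.20063851] 0.04280528074946265 [-0.1539127  -0.49237511 -1.22593861]
(38, [568, 221, 80], [553, 194, 24], [575, 236, 108]) (4, [556, 209, 35], [553, 207, 32], [559, 211, 38]) (0,)
```

View pics/s7.png

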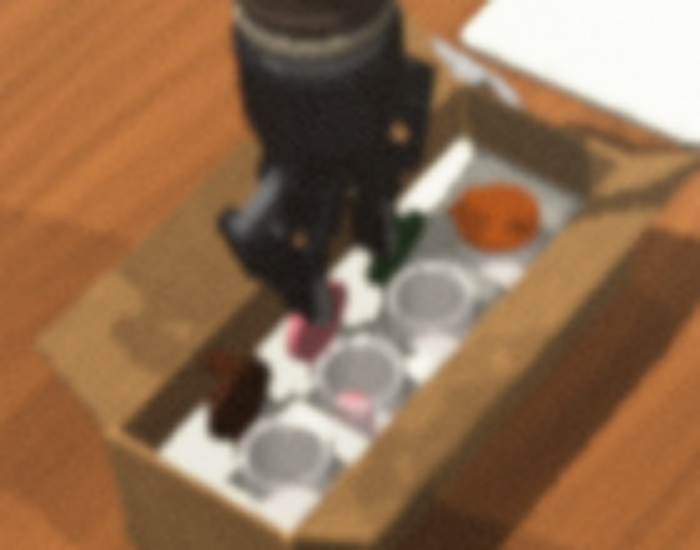

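The salt shows inside its tube at (352,400). Now I'll shut the pink cap.

Call:
step_arm --plan '[0.05,0,0,0,0.11,0,0,0,0.11,0,0,0,0.11,0,0,0,0.11,0,0,0]' --fingers 1

```text
t: 21.48
position: [0.6037, 0.2143, 0.1983]
ee_rot: [3.141, 0.027, -0.006]
ft_force: [-0.6, -0.2, 0.1]
finger_gap: -0.0
finger_force: 0.0
```

Call:
step_arm --plan '[0,0,-0.02,0,0,0,-0.05,0,0,0,-0.05,0,0,0,-0.05,0,0,0,-0.05,0]'

```text
t: 21.9
position: [0.6043, 0.2147, 0.1747]
ee_rot: [3.141, 0.028, -0.001]
ft_force: [0.1, -0.5, -0.5]
finger_gap: 0.0
finger_force: 0.0
```

Call:
step_arm --plan '[-0.02,0,0,0,-0.042,0,0,0,-0.054,0,-0.002,0,-0.066,0,-0.004,0,-0.08,0,-0.012,0]'

```text
t: 22.32
position: [0.5652, 0.215, 0.1701]
ee_rot: [-3.141, -0.028, -0.004]
ft_force: [1.2, -0.2, 0.3]
finger_gap: 0.0001
finger_force: 0.2
```

Call:
step_arm --plan '[-0.014,0,-0.008,0,-0.022,0,-0.018,0,-0.03,0,-0.028,0,-0.035,0,-0.042,0,-0.036,0,-0.05,0]'

```text
t: 22.73
position: [0.5458, 0.2145, 0.1425]
ee_rot: [3.141, 0.028, -0.004]
ft_force: [-1.8, -0.3, 8.2]
finger_gap: 0.0003
finger_force: 5.3
```

Call:
step_arm --plan '[0,0,-0.002,0,0,0,-0.004,0,0,0,-0.005,0,0,0,-0.005,0,0,0,-0.005,0]'

```text
t: 23.15
position: [0.546, 0.2146, 0.1425]
ee_rot: [3.141, 0.028, -0.007]
ft_force: [-6.0, -0.7, 11.7]
finger_gap: -0.0002
finger_force: 6.1
```

Call:
step_arm --plan '[0,0,0.04,0,0,0,0.1,0,0,0,0.17,0,0,0,0.2,0,0,0,0.2,0]'

```text
t: 23.57
position: [0.5501, 0.2156, 0.2462]
ee_rot: [-3.139, -0.028, -0.015]
ft_force: [1.1, -0.1, 0.5]
finger_gap: 0.0001
finger_force: 0.0
```

Call:
step_arm --plan '[0.042,-0.308,0,0,0.042,-0.308,0,0,0.042,-0.308,0,0,0.042,-0.308,0,0,0.042,-0.308,0,0]' --fingers 0.35

```text
t: 23.98
position: [0.568, 0.0555, 0.2396]
ee_rot: [3.139, 0.02, -0.003]
ft_force: [0.7, -0.4, 0.8]
finger_gap: 0.0557
finger_force: 0.0
```

```bash
python3 - <<'E'
from h import *
for c in ['side','top']:
    I,D=grab_frame(c);s=state()
    for n in ['nutmeg','lime']: print(n,find(c,I,D,n,*B))
    for n in ['salt']: print(n,find(c,I,D,n,(.5,.62),(.17,.25),(.055,.13)))
print(s['position'])
E
```

```text
nutmeg (9, [609, -244, 34], [604, -251, 27], [616, -241, 41])
lime (21, [460, -297, 36], [455, -305, 27], [466, -290, 43])
salt (229, [546, 216, 71], [523, 189, 60], [573, 237, 89])
nutmeg (20, [610, -250, 39], [605, -258, 31], [618, -243, 48])
lime (22, [461, -303, 39], [453, -311, 28], [467, -294, 44])
salt (160, [548, 212, 73], [526, 192, 58], [573, 234, 93])
[0.56741661 0.05940635 0.23964559]
```

Call:
step_arm --plan '[0.042,-0.308,0,0,0.042,-0.308,0,0,0.042,-0.308,0,0,0.042,-0.308,0,0,0.042,-0.308,0,0]'

```text
t: 24.5
position: [0.5898, -0.0971, 0.2407]
ee_rot: [3.139, 0.023, 0.001]
ft_force: [-0.2, 1.0, -0.2]
finger_gap: 0.0556
finger_force: 0.0
```

Call:
step_arm --plan '[0.042,-0.308,0,0,0.042,-0.308,0,0,0.042,-0.308,0,0,0.042,-0.308,0,0,0.042,-0.308,0,0]'

```text
t: 24.92
position: [0.6109, -0.2512, 0.2406]
ee_rot: [3.139, 0.024, 0.002]
ft_force: [0.6, 0.0, -0.2]
finger_gap: 0.0555
finger_force: 0.0
```

Call:
step_arm --plan '[0,0,-0.06,0,0,0,-0.12,0,0,0,-0.18,0,0,0,-0.22,0,0,0,-0.24,0]'

```text
t: 25.33
position: [0.6077, -0.2434, 0.1164]
ee_rot: [-3.137, -0.031, 0.012]
ft_force: [-0.9, -0.4, -0.7]
finger_gap: 0.0556
finger_force: 0.0
```

Call:
step_arm --plan '[0,0,-0.03,0,0,0,-0.061,0,0,0,-0.061,0,0,0,-0.061,0,0,0,-0.061,0]'

```text
t: 25.75
position: [0.6108, -0.2475, 0.0918]
ee_rot: [3.141, 0.028, 0.003]
ft_force: [0.5, -0.7, -0.3]
finger_gap: 0.0557
finger_force: 0.0
```

Call:
step_arm --plan '[0,0,0,0,0,0,0,0,0,0,0,0,0,0,0,0,0,0,0,0]' --fingers 1 --force 40

```text
t: 26.17
position: [0.6109, -0.2479, 0.0925]
ee_rot: [3.14, 0.028, 0.004]
ft_force: [-0.3, -0.5, 5.9]
finger_gap: 0.0219
finger_force: 39.5
```

Call:
step_arm --plan '[0,0,0.04,0,0,0,0.1,0,0,0,0.18,0,0,0,0.25,0,0,0,0.28,0]'

```text
t: 26.58
position: [0.6122, -0.2484, 0.2366]
ee_rot: [3.138, 0.028, 0.012]
ft_force: [1.7, -0.4, 1.2]
finger_gap: 0.022
finger_force: 39.3
```

Call:
step_arm --plan '[-0.0407,0.3475,0,0,-0.0407,0.3475,0,0,-0.0407,0.3475,0,0,-0.0407,0.3475,0,0,-0.0407,0.3475,0,0]'

```text
t: 27.0
position: [0.5877, -0.068, 0.2302]
ee_rot: [-3.138, -0.033, 0.005]
ft_force: [-0.3, -0.5, -0.3]
finger_gap: 0.0218
finger_force: 39.4
```

Call:
step_arm --plan '[-0.0407,0.3475,0,0,-0.0407,0.3475,0,0,-0.0407,0.3475,0,0,-0.0407,0.3475,0,0,-0.0407,0.3475,0,0]'

```text
t: 27.42
position: [0.5679, 0.1053, 0.2306]
ee_rot: [-3.139, -0.034, 0.002]
ft_force: [-0.1, 0.0, 0.0]
finger_gap: 0.022
finger_force: 39.4
```

Call:
step_arm --plan '[-0.0407,0.3475,0,0,-0.0407,0.3475,0,0,-0.0407,0.3475,0,0,-0.0407,0.3475,0,0,-0.0407,0.3475,0,0]'

```text
t: 27.83
position: [0.5481, 0.279, 0.2309]
ee_rot: [-3.138, -0.034, -0.001]
ft_force: [1.0, 0.9, 0.3]
finger_gap: 0.022
finger_force: 39.5
```

Call:
step_arm --plan '[0,0,-0.05,0,0,0,-0.1,0,0,0,-0.14,0,0,0,-0.168,0,0,0,-0.168,0]'

```text
t: 28.25
position: [0.5466, 0.272, 0.1428]
ee_rot: [3.138, 0.027, -0.011]
ft_force: [-1.5, 0.0, -1.8]
finger_gap: 0.0218
finger_force: 39.5
```

Call:
step_arm --plan '[0,0,0,0,0,0,0,0,0,0,0,0,0,0,0,0,0,0,0,0]'

```text
t: 28.67
position: [0.5498, 0.2741, 0.1483]
ee_rot: [-3.141, -0.028, -0.004]
ft_force: [-0.5, -0.1, -0.4]
finger_gap: 0.0219
finger_force: 39.5
```

Call:
step_arm --plan '[0,0,0,0,0,0,0,0,0,0,0,0,0,0,0,0,0,0,0.02,0]' --fingers 0.5

```text
t: 29.08
position: [0.5474, 0.2733, 0.155]
ee_rot: [3.14, 0.028, -0.007]
ft_force: [-1.0, -0.6, -0.1]
finger_gap: 0.0428
finger_force: 0.0
```

Call:
step_arm --plan '[0,0,0.03,0,0,0,0.086,0,0,0,0.086,0,0,0,0.086,0,0,0,0.086,0]'

```text
t: 29.5
position: [0.5489, 0.2739, 0.2003]
ee_rot: [-3.141, -0.028, -0.001]
ft_force: [-0.7, 0.5, -0.0]
finger_gap: 0.0429
finger_force: 0.0
```

```bash
python3 - <<'E'
from h import *
s=state();print(s['position'],s['finger_gap'],s['ft_force'])
I,D=grab_frame('side')
print(find('side',I,D,'nutmeg',(.53,.562),(.255,.29),(.0,.062)),find('side',I,D,'nutmeg',*B),find('side',I,D,'lime',*B))
cv2.imwrite('pics/s8.png',cv2.resize(I[200:310,165:305],None,fx=5,fy=5,interpolation=2))
E
```

```text
[0.54887624 0.2739259  0.20031269] 0.04289482057683114 [-0.7348998   0.45771338 -0.03782581]
(0,) (0,) (20, [460, -297, 35], [454, -309, 29], [466, -290, 42])
```

View pics/s8.png

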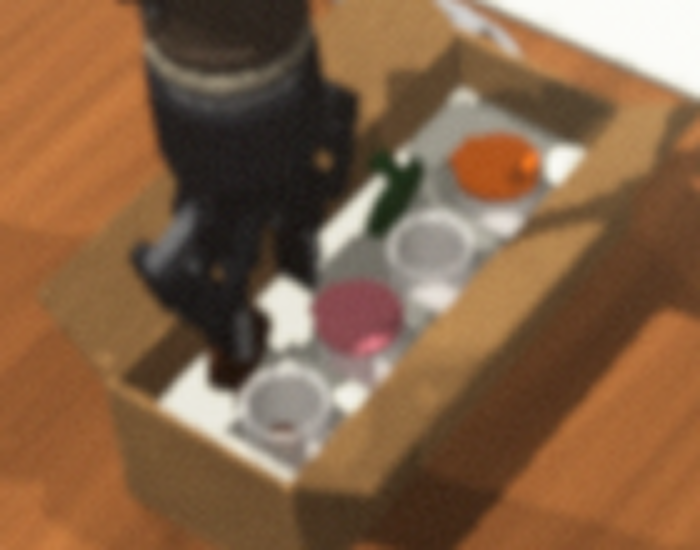

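A bit of brown shows deep in the near tube at (282,428), and the pink cap is shut. Next: shut the brown cap, lift, and move towards the lime at (.460,-.300).

Call:
step_arm --plan '[0.05,0,0,0,0.112,0,0,0,0.112,0,0,0,0.112,0,0,0,0.112,0,0,0]' --fingers 1

```text
t: 29.97
position: [0.6037, 0.2735, 0.1982]
ee_rot: [3.14, 0.027, -0.006]
ft_force: [-0.3, -0.1, 0.1]
finger_gap: 0.0
finger_force: 0.0
```

Call:
step_arm --plan '[0,0,-0.02,0,0,0,-0.05,0,0,0,-0.05,0,0,0,-0.05,0,0,0,-0.05,0]'

```text
t: 30.38
position: [0.6043, 0.274, 0.1747]
ee_rot: [3.141, 0.028, -0.001]
ft_force: [0.2, 0.1, 0.4]
finger_gap: 0.0001
finger_force: 0.0
```

Call:
step_arm --plan '[-0.02,0,0,0,-0.042,0,0,0,-0.054,0,-0.002,0,-0.066,0,-0.004,0,-0.08,0,-0.012,0]'

```text
t: 30.8
position: [0.5652, 0.2743, 0.1701]
ee_rot: [-3.14, -0.028, -0.004]
ft_force: [0.6, 0.3, 0.4]
finger_gap: 0.0001
finger_force: 0.2
```

Call:
step_arm --plan '[-0.014,0,-0.008,0,-0.022,0,-0.018,0,-0.03,0,-0.028,0,-0.036,0,-0.042,0,-0.038,0,-0.05,0]'

```text
t: 31.22
position: [0.5448, 0.2737, 0.1425]
ee_rot: [3.141, 0.028, -0.003]
ft_force: [-0.5, -0.9, 9.2]
finger_gap: -0.0001
finger_force: 5.5
```

Call:
step_arm --plan '[0,0,-0.002,0,0,0,-0.004,0,0,0,-0.005,0,0,0,-0.005,0,0,0,-0.005,0]'

```text
t: 31.63
position: [0.545, 0.2738, 0.1425]
ee_rot: [3.141, 0.028, -0.006]
ft_force: [-6.0, -1.0, 11.9]
finger_gap: 0.0001
finger_force: 5.6
```

Call:
step_arm --plan '[0,0,0.04,0,0,0,0.1,0,0,0,0.17,0,0,0,0.2,0,0,0,0.2,0]'

```text
t: 32.05
position: [0.5489, 0.2751, 0.2463]
ee_rot: [-3.138, -0.028, -0.014]
ft_force: [0.6, -0.0, 0.2]
finger_gap: -0.0003
finger_force: 0.0
```

Call:
step_arm --plan '[-0.056,-0.382,0,0,-0.056,-0.382,0,0,-0.056,-0.382,0,0,-0.056,-0.382,0,0,-0.056,-0.382,0,0]' --fingers 0.35

```text
t: 32.47
position: [0.516, 0.0798, 0.2393]
ee_rot: [3.14, 0.026, -0.006]
ft_force: [0.7, 0.5, 0.4]
finger_gap: 0.0556
finger_force: 0.0
```

Call:
step_arm --plan '[-0.056,-0.382,0,0,-0.056,-0.382,0,0,-0.056,-0.382,0,0,-0.056,-0.382,0,0,-0.056,-0.382,0,0]'

```text
t: 32.88
position: [0.4883, -0.1111, 0.2398]
ee_rot: [3.141, 0.025, -0.004]
ft_force: [0.5, 0.4, -0.6]
finger_gap: 0.0555
finger_force: 0.0
```

```bash
python3 - <<'E'
from h import *
for c in ['side','top']:
    I,D=grab_frame(c);s=state()
    print(find(c,I,D,'lime',*B))
    for n in ['salt','nutmeg']: print(n,find(c,I,D,n,(.5,.62),(.17,.25) if n=='salt' else (.245,.3),(.055,.13)))
print(s['position'])
E
```

```text
(30, [459, -297, 35], [452, -307, 24], [466, -288, 45])
salt (227, [546, 216, 71], [523, 190, 57], [572, 238, 89])
nutmeg (204, [545, 276, 71], [523, 252, 66], [567, 296, 86])
(23, [461, -303, 38], [453, -311, 31], [469, -296, 45])
salt (163, [548, 213, 72], [526, 193, 59], [572, 234, 88])
nutmeg (126, [547, 272, 73], [525, 252, 63], [568, 291, 91])
[ 0.48867369 -0.11156061  0.23985649]
```

Call:
step_arm --plan '[-0.06,-0.384,0,0,-0.06,-0.384,0,0,-0.06,-0.384,0,0,-0.06,-0.384,0,0,-0.06,-0.384,0,0]'

```text
t: 33.4
position: [0.4593, -0.3021, 0.2401]
ee_rot: [-3.141, -0.027, 0.002]
ft_force: [0.5, 0.7, 0.1]
finger_gap: 0.0557
finger_force: 0.0
```

Call:
step_arm --plan '[0,0,-0.06,0,0,0,-0.12,0,0,0,-0.18,0,0,0,-0.22,0,0,0,-0.24,0]'

```text
t: 33.82
position: [0.4577, -0.2974, 0.1167]
ee_rot: [-3.136, -0.028, 0.01]
ft_force: [-1.0, 0.4, -0.4]
finger_gap: 0.0554
finger_force: 0.0
```

Call:
step_arm --plan '[0,0,-0.03,0,0,0,-0.061,0,0,0,-0.061,0,0,0,-0.061,0,0,0,-0.061,0]'

```text
t: 34.23
position: [0.4606, -0.3, 0.0915]
ee_rot: [3.141, 0.029, 0.001]
ft_force: [-0.2, -0.8, -0.1]
finger_gap: 0.0552
finger_force: 0.0
```

Call:
step_arm --plan '[0,0,0,0,0,0,0,0,0,0,0,0,0,0,0,0,0,0,0,0]' --fingers 1 --force 40

```text
t: 34.65
position: [0.4607, -0.3006, 0.0922]
ee_rot: [3.14, 0.028, 0.003]
ft_force: [-1.5, 1.3, 6.1]
finger_gap: 0.023
finger_force: 39.3
```

Call:
step_arm --plan '[0,0,0.04,0,0,0,0.1,0,0,0,0.18,0,0,0,0.25,0,0,0,0.28,0]'

```text
t: 35.07
position: [0.4619, -0.3016, 0.2362]
ee_rot: [3.136, 0.028, 0.01]
ft_force: [0.9, -1.6, -0.2]
finger_gap: 0.0227
finger_force: 39.5
```

Call:
step_arm --plan '[0.061,0.303,0,0,0.061,0.303,0,0,0.061,0.303,0,0,0.061,0.303,0,0,0.061,0.303,0,0]'

```text
t: 35.48
position: [0.4904, -0.1439, 0.2307]
ee_rot: [-3.139, -0.035, 0.001]
ft_force: [-0.3, -0.2, -0.2]
finger_gap: 0.0225
finger_force: 39.5
```

Call:
step_arm --plan '[0.061,0.303,0,0,0.061,0.303,0,0,0.061,0.303,0,0,0.061,0.303,0,0,0.061,0.303,0,0]'

```text
t: 35.9
position: [0.5216, 0.007, 0.231]
ee_rot: [-3.139, -0.035, -0.002]
ft_force: [0.3, -0.9, -0.3]
finger_gap: 0.023
finger_force: 39.5
```

Call:
step_arm --plan '[0.061,0.303,0,0,0.061,0.303,0,0,0.061,0.303,0,0,0.061,0.303,0,0,0.061,0.303,0,0]'

```text
t: 36.32
position: [0.5527, 0.1583, 0.2312]
ee_rot: [-3.139, -0.034, -0.004]
ft_force: [-0.7, -0.1, 0.8]
finger_gap: 0.0227
finger_force: 39.6
```

Call:
step_arm --plan '[0,0,-0.05,0,0,0,-0.1,0,0,0,-0.14,0,0,0,-0.168,0,0,0,-0.168,0]'

```text
t: 36.73
position: [0.5488, 0.1524, 0.1433]
ee_rot: [3.139, 0.027, -0.011]
ft_force: [-1.1, 0.2, 0.4]
finger_gap: 0.0228
finger_force: 44.7
```

Call:
step_arm --plan '[0,0,0,0,0,0,0,0,0,0,0,0,0,0,0,0,0,0,0,0]'

```text
t: 37.15
position: [0.5522, 0.1544, 0.148]
ee_rot: [-3.141, -0.028, -0.003]
ft_force: [0.4, -0.1, 0.6]
finger_gap: 0.0223
finger_force: 44.7
```

Call:
step_arm --plan '[0,0,0,0,0,0,0,0,0,0,0,0,0,0,0,0,0,0,0.02,0]' --fingers 0.5

```text
t: 37.57
position: [0.5498, 0.1541, 0.1552]
ee_rot: [3.141, 0.028, -0.007]
ft_force: [-0.7, 0.1, -0.3]
finger_gap: 0.0428
finger_force: 0.0
```

Call:
step_arm --plan '[0,0,0.03,0,0,0,0.086,0,0,0,0.086,0,0,0,0.086,0,0,0,0.086,0]'

```text
t: 37.98
position: [0.5514, 0.1544, 0.2003]
ee_rot: [-3.141, -0.028, -0.001]
ft_force: [0.2, -1.2, 0.1]
finger_gap: 0.0424
finger_force: 0.0
```

```bash
python3 - <<'E'
from h import *
s=state();print(s['position'],s['finger_gap'],s['ft_force'])
I,D=grab_frame('side')
print(find('side',I,D,'lime',(.53,.562),(.13,.18),(.0,.062)),find('side',I,D,'lime',*B))
P=cloud('side',D)
cv2.imwrite('pics/s9.png',cv2.resize(I[200:310,165:305],None,fx=5,fy=5,interpolation=2))
E
```

```text
[0.55137212 0.15443284 0.20027678] 0.04244420300071527 [ 0.16259397 -1.21324157  0.06918483]
(0,) (0,)
```

View pics/s9.png

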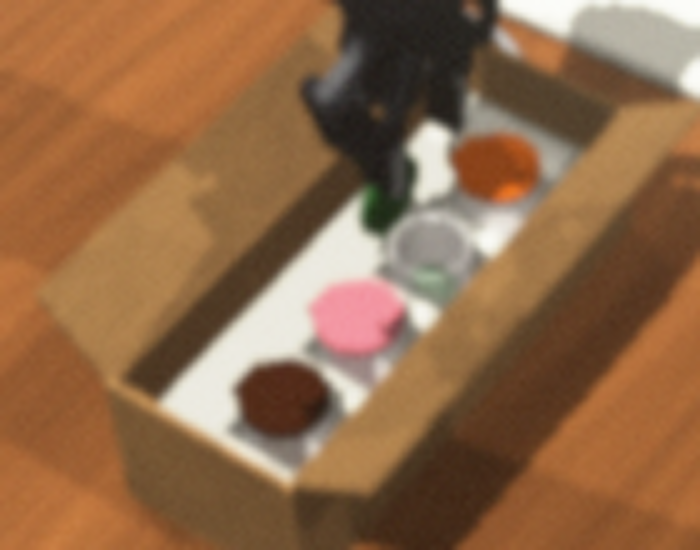

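Pale green shows in the tube at (432,282), so the lime is in. Now shut the green cap, lift, and check all the caps.

Call:
step_arm --plan '[0.05,0,0,0,0.11,0,0,0,0.11,0,0,0,0.11,0,0,0,0.11,0,0,0]' --fingers 1

```text
t: 38.45
position: [0.6051, 0.1542, 0.1982]
ee_rot: [3.141, 0.028, -0.006]
ft_force: [-0.3, 0.4, -0.5]
finger_gap: -0.0002
finger_force: 0.0
```

Call:
step_arm --plan '[0,0,-0.02,0,0,0,-0.05,0,0,0,-0.05,0,0,0,-0.05,0,0,0,-0.05,0]'

```text
t: 38.87
position: [0.6058, 0.1545, 0.1747]
ee_rot: [3.141, 0.028, -0.001]
ft_force: [0.0, -0.6, -0.7]
finger_gap: -0.0002
finger_force: 0.0
```

Call:
step_arm --plan '[-0.02,0,0,0,-0.042,0,0,0,-0.054,0,-0.002,0,-0.066,0,-0.004,0,-0.08,0,-0.012,0]'

```text
t: 39.28
position: [0.5667, 0.1546, 0.17]
ee_rot: [-3.141, -0.028, -0.005]
ft_force: [0.8, -0.3, 0.1]
finger_gap: 0.0001
finger_force: 0.2
```

Call:
step_arm --plan '[-0.014,0,-0.008,0,-0.022,0,-0.018,0,-0.03,0,-0.028,0,-0.035,0,-0.042,0,-0.036,0,-0.05,0]'

```text
t: 39.7
position: [0.5472, 0.1543, 0.1425]
ee_rot: [3.141, 0.028, -0.004]
ft_force: [-2.2, -0.3, 7.0]
finger_gap: 0.0
finger_force: 4.7
```

Call:
step_arm --plan '[0,0,-0.002,0,0,0,-0.004,0,0,0,-0.005,0,0,0,-0.005,0,0,0,-0.005,0]'

```text
t: 40.12
position: [0.5474, 0.1544, 0.1425]
ee_rot: [3.141, 0.028, -0.007]
ft_force: [-6.9, -1.2, 13.0]
finger_gap: 0.0004
finger_force: 6.4
```

Call:
step_arm --plan '[0,0,0.04,0,0,0,0.1,0,0,0,0.17,0,0,0,0.2,0,0,0,0.2,0]'

```text
t: 40.53
position: [0.5516, 0.155, 0.246]
ee_rot: [-3.14, -0.028, -0.015]
ft_force: [1.0, 0.1, 1.4]
finger_gap: 0.0001
finger_force: 0.0
```

Call:
step_arm --plan '[0.272,0.06,0,0,0.272,0.06,0,0,0.272,0.06,0,0,0.272,0.06,0,0,0.272,0.06,0,0]'

```text
t: 40.95
position: [0.6871, 0.1847, 0.2387]
ee_rot: [3.141, 0.027, 0.0]
ft_force: [-0.4, -0.0, 0.1]
finger_gap: 0.0001
finger_force: 0.0
```

```bash
python3 - <<'E'
from h import *
for c in ['side','top']:
    I,D=grab_frame(c);s=state()
    for n,y in dict(nutmeg=.274,salt=.2145,lime=.1545,turmeric=.0945).items(): print(c,n,find(c,I,D,n,(.5,.62),(y-.03,y+.03),(.055,.13)))
    for n in HUE: print(find(c,I,D,n,(.3,.8),(-.36,.03),(.015,.06))[:2])
print(s['position'],s['ft_force'])
E
```

```text
side nutmeg (195, [545, 275, 71], [521, 253, 64], [569, 295, 88])
side salt (220, [546, 216, 71], [523, 190, 60], [571, 236, 87])
side lime (165, [547, 155, 71], [525, 132, 65], [570, 175, 87])
side turmeric (123, [549, 96, 71], [526, 74, 65], [571, 115, 87])
(0,)
(0,)
(1, [707, -352, 37])
(0,)
top nutmeg (27, [545, 285, 72], [526, 276, 62], [561, 290, 91])
top salt (0,)
top lime (7, [554, 135, 70], [548, 134, 62], [559, 137, 74])
top turmeric (128, [551, 92, 72], [530, 75, 61], [572, 110, 91])
(0,)
(0,)
(1, [724, 0, 18])
(0,)
[0.6834982  0.18411917 0.23854103] [-0.7036159   0.3034601  -0.06221088]
```

All four caps read the same as the untouched one, so they are all shut. Next is the far flap.

Call:
step_arm --plan '[0,0,-0.06,0,0,0,-0.123,0,0,0,-0.123,0,0,0,-0.123,0,0,0,-0.123,0]'

```text
t: 41.47
position: [0.6839, 0.1844, 0.1806]
ee_rot: [3.141, 0.028, -0.0]
ft_force: [-0.2, 0.0, 0.3]
finger_gap: -0.0
finger_force: 0.0
```

Call:
step_arm --plan '[-0.03,0,0,0,-0.06,0,0,0,-0.09,0,0,0,-0.12,0,0,0,-0.145,0,0,0]'

```text
t: 41.88
position: [0.6136, 0.1848, 0.184]
ee_rot: [-3.14, -0.028, -0.013]
ft_force: [2.7, -0.3, -1.0]
finger_gap: 0.0002
finger_force: 1.0
```

Call:
step_arm --plan '[-0.012,0,-0.002,0,-0.024,0,-0.004,0,-0.034,0,-0.009,0,-0.042,0,-0.014,0,-0.047,0,-0.02,0]'

```text
t: 42.3
position: [0.5884, 0.1845, 0.1701]
ee_rot: [-3.141, -0.028, -0.001]
ft_force: [0.5, -0.0, 0.1]
finger_gap: -0.0001
finger_force: 0.5
```

Call:
step_arm --plan '[0,0,-0.003,0,0,0,-0.006,0,0,0,-0.008,0,0,0,-0.008,0,0,0,-0.008,0]'

```text
t: 42.72
position: [0.5877, 0.1844, 0.1676]
ee_rot: [3.141, 0.028, -0.006]
ft_force: [-6.0, -1.1, 13.6]
finger_gap: -0.0001
finger_force: 6.6
```

The far flap is flat: the fingers stopped on it at about 94.6 mm with 13 N. A quick check, then I'll position for the near flap.

Call:
step_arm --plan '[0,0,0.04,0,0,0,0.1,0,0,0,0.14,0,0,0,0.14,0,0,0,0.14,0]'

```text
t: 43.13
position: [0.5891, 0.1845, 0.2368]
ee_rot: [-3.141, -0.028, -0.003]
ft_force: [-0.0, 0.1, -0.0]
finger_gap: -0.0001
finger_force: 0.0
```

Call:
step_arm --plan '[-0.327,0,0,0,-0.327,0,0,0,-0.327,0,0,0,-0.327,0,0,0,-0.327,0,0,0]'

```text
t: 43.55
position: [0.4139, 0.1824, 0.2302]
ee_rot: [3.137, 0.03, -0.029]
ft_force: [-1.0, -0.0, -1.3]
finger_gap: -0.0005
finger_force: 0.0
```

```bash
cat >> h.py <<'E'
def flaps(c='side'):
    I,D=grab_frame(c);P=cloud(c,D)
    for lab,x in (('far',(.566,.606)),('near',(.51,.552))):
        g=(P[...,0]>x[0])&(P[...,0]<x[1])&(P[...,1]>.06)&(P[...,1]<.31)&(P[...,2]>.05)&(P[...,2]<.16)&(D>0);q=P[g]
        A=np.c_[q[:,0],np.ones(len(q))];print(c,lab,len(q),np.linalg.lstsq(A,q[:,2],rcond=None)[0].round(3),np.percentile(q[:,2],[5,50,95]).round(3))
    return I
E
python3 - <<'E'
from h import *
flaps();print(state()['position'])
E
```

```text
side far 1242 [0.132 0.017] [0.091 0.095 0.099]
side near 797 [0.083 0.023] [0.052 0.069 0.082]
[0.41847914 0.1832287  0.23192794]
```

Call:
step_arm --plan '[0,0,-0.05,0,0,0,-0.11,0,0,0,-0.11,0,0,0,-0.11,0,0,0,-0.11,0]'

```text
t: 44.02
position: [0.4258, 0.1845, 0.181]
ee_rot: [3.141, 0.027, -0.0]
ft_force: [-0.4, 0.2, -0.2]
finger_gap: 0.0001
finger_force: 0.0
```

Call:
step_arm --plan '[0.03,0,0,0,0.06,0,0,0,0.09,0,0,0,0.12,0,0,0,0.145,0,0,0]'

```text
t: 44.43
position: [0.4486, 0.1839, 0.1739]
ee_rot: [3.122, 0.013, -0.237]
ft_force: [-83.5, 27.0, 36.1]
finger_gap: -0.0001
finger_force: 43.5
```

Call:
step_arm --plan '[0.015,0,0,0,0.027,0,-0.002,0,0.039,0,-0.004,0,0.05,0,-0.01,0,0.062,0,-0.018,0]'

```text
t: 44.85
position: [0.4524, 0.1838, 0.1679]
ee_rot: [3.095, 0.011, -0.394]
ft_force: [-86.0, 39.0, 26.7]
finger_gap: -0.0
finger_force: 44.3
```

Call:
step_arm --plan '[0,0,-0.002,0,0,0,-0.005,0,0,0,-0.008,0,0,0,-0.008,0,0,0,-0.008,0]'

```text
t: 45.27
position: [0.4513, 0.1838, 0.163]
ee_rot: [3.094, 0.012, -0.396]
ft_force: [-85.0, 38.0, 31.0]
finger_gap: 0.0002
finger_force: 44.5
```

The near flap's edge locked against the fingers by friction. I'll back off and look.

Call:
step_arm --plan '[-0.08,0,0,0,-0.15,0,0,0,-0.21,0,0,0,-0.21,0,0,0,-0.21,0,0,0]'

```text
t: 45.68
position: [0.4234, 0.185, 0.1693]
ee_rot: [-3.141, -0.03, -0.004]
ft_force: [0.4, 0.3, 0.0]
finger_gap: -0.0
finger_force: 0.0
```

```bash
python3 - <<'E'
from h import *
s=state();print(s['position'],s['ee_rot'],s['ft_force'])
I=flaps()
cv2.imwrite('pics/s10.png',cv2.resize(I[190:330,165:325],None,fx=4,fy=4,interpolation=2))
P=cloud('side',grab_frame('side')[1])
Q=P[(P[...,1]>.22)&(P[...,1]<.31)&(P[...,2]>.10)&(P[...,0]>.4)&(P[...,0]<.52)&(P[...,2]<.16)]
A=np.c_[Q[:,0],np.ones(len(Q))];print(np.linalg.lstsq(A,Q[:,2],rcond=None)[0],Q.min(0),Q.max(0))
E
```

```text
[0.42342481 0.18495291 0.16927447] [-3.1406765  -0.03018225 -0.00424526] [0.40510904 0.29864417 0.01316087]
side far 1237 [0.098 0.037] [0.091 0.095 0.099]
side near 743 [0.104 0.011] [0.051 0.069 0.082]
[-0.35385294  0.26988796] [0.41328638 0.22018643 0.10000282] [0.49040163 0.30983389 0.15988076]
```

View pics/s10.png

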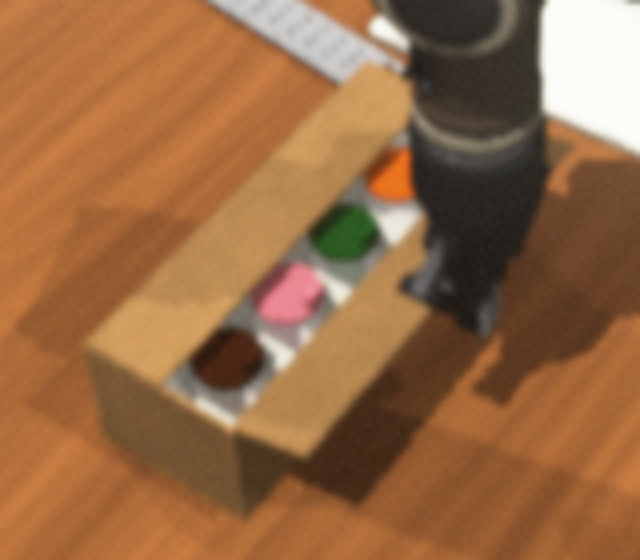

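The near flap has been pushed out towards its stop. Its edge grips the fingers by friction, so I'll press lightly and drag it upward along its arc.

Call:
step_arm --plan '[0,0,-0.01,0,0,0,-0.02,0,0.015,0,-0.02,0,0.03,0,-0.02,0,0.036,0,-0.02,0]'

```text
t: 46.2
position: [0.4359, 0.1838, 0.1553]
ee_rot: [3.14, 0.023, -0.03]
ft_force: [-16.7, 4.2, 4.4]
finger_gap: -0.0002
finger_force: 8.7
```

Call:
step_arm --plan '[0.004,0,0,0,0.004,0,0,0,0.004,0,0,0,0.004,0,0,0,0.004,0,0,0]'

```text
t: 46.62
position: [0.436, 0.1839, 0.1551]
ee_rot: [3.139, 0.025, -0.035]
ft_force: [-17.2, 3.5, 7.7]
finger_gap: 0.0002
finger_force: 8.6
```

Call:
step_arm --plan '[0,0,0.008,0,0.002,0,0.016,0,0.006,0,0.024,0,0.01,0,0.031,0,0.014,0,0.038,0]'

```text
t: 47.03
position: [0.4439, 0.184, 0.1746]
ee_rot: [3.14, 0.025, -0.032]
ft_force: [-15.0, 1.9, 9.2]
finger_gap: 0.0002
finger_force: 8.0
```

Call:
step_arm --plan '[0.005,0,0.006,0,0.01,0,0.012,0,0.016,0,0.018,0,0.022,0,0.023,0,0.028,0,0.028,0]'

```text
t: 47.45
position: [0.4656, 0.1844, 0.1909]
ee_rot: [-3.141, -0.028, -0.001]
ft_force: [0.1, -0.2, -0.4]
finger_gap: -0.0001
finger_force: 0.3
```

```bash
python3 - <<'E'
from h import *
I,D=grab_frame('side');P=cloud('side',D);s=state()
for y in ((.06,.12),(.26,.32)):
    Q=P[(P[...,1]>y[0])&(P[...,1]<y[1])&(P[...,2]>.098)&(P[...,0]>.43)&(P[...,0]<.515)&(P[...,2]<.155)]
    for x0 in np.arange(.44,.515,.01):
        q=Q[(Q[:,0]>=x0)&(Q[:,0]<x0+.01)]
        if len(q)>2: print(y,round(x0,3),len(q),np.percentile(q[:,2],[10,50,90]).round(3))
cv2.imwrite('pics/s11.png',cv2.resize(I[190:330,165:325],None,fx=4,fy=4,interpolation=2))
E
```

```text
(0.06, 0.12) 0.48 22 [0.131 0.143 0.146]
(0.06, 0.12) 0.49 7 [0.105 0.108 0.119]
(0.26, 0.32) 0.47 44 [0.139 0.145 0.149]
(0.26, 0.32) 0.48 23 [0.114 0.124 0.133]
(0.26, 0.32) 0.49 12 [0.1   0.103 0.109]
```

View pics/s11.png

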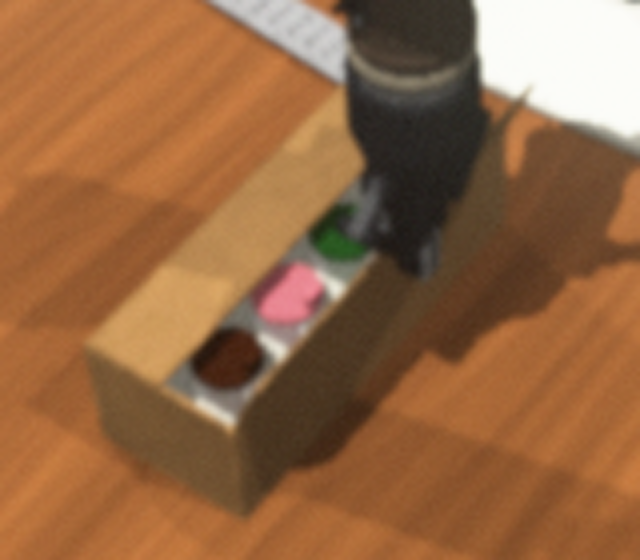

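The flap followed and is now near upright. I'll push it over and press it down.

Call:
step_arm --plan '[0.02,0,0,0,0.045,0,0,0,0.07,0,0,0,0.09,0,-0.006,0,0.105,0,-0.016,0]'

```text
t: 47.92
position: [0.5189, 0.1844, 0.183]
ee_rot: [-3.141, -0.027, -0.003]
ft_force: [-0.6, 0.1, 0.0]
finger_gap: 0.0
finger_force: 0.5
```

Call:
step_arm --plan '[0.006,0,-0.005,0,0.012,0,-0.01,0,0.018,0,-0.016,0,0.022,0,-0.02,0,0.024,0,-0.024,0]'

```text
t: 48.33
position: [0.5291, 0.1844, 0.1706]
ee_rot: [3.141, 0.028, 0.0]
ft_force: [-0.4, 0.6, 4.7]
finger_gap: 0.0
finger_force: 2.5
```

Call:
step_arm --plan '[0,0,-0.002,0,0,0,-0.004,0,0,0,-0.006,0,0,0,-0.006,0,0,0,-0.006,0]'

```text
t: 48.75
position: [0.5291, 0.1845, 0.1705]
ee_rot: [3.141, 0.029, 0.0]
ft_force: [-5.4, -1.7, 14.0]
finger_gap: 0.0007
finger_force: 6.9
```

Call:
step_arm --plan '[0,0,0.04,0,0,0,0.1,0,0,0,0.18,0,0,0,0.2,0,0,0,0.2,0]'

```text
t: 49.17
position: [0.5317, 0.1852, 0.2729]
ee_rot: [-3.139, -0.028, -0.016]
ft_force: [0.8, 0.3, -0.4]
finger_gap: 0.0001
finger_force: 0.0
```

Call:
step_arm --plan '[-0.1,-0.38,0,0,-0.1,-0.38,0,0,-0.1,-0.38,0,0,-0.1,-0.38,0,0,-0.1,-0.38,0,0]'

```text
t: 49.58
position: [0.4765, -0.0078, 0.2658]
ee_rot: [3.141, 0.028, -0.006]
ft_force: [-0.6, -0.5, 0.0]
finger_gap: 0.0001
finger_force: 0.0
```

Call:
step_arm --plan '[0,0,0,0,0,0,0,0,0,0,0,0,0,0,0,0,0,0,0,0]' --fingers 0.5

```text
t: 50.0
position: [0.4791, -0.0044, 0.2674]
ee_rot: [-3.141, -0.031, 0.001]
ft_force: [-0.9, 0.1, 0.1]
finger_gap: 0.0426
finger_force: 0.0
```

```bash
python3 - <<'E'
from h import *
I=flaps('side');J=flaps('top');s=state();print(s['position'],s['ft_force'],s['finger_gap'])
a=cv2.resize(I[140:330,165:405],(480,380));b=cv2.resize(J[145:260,165:275],(300,314));o=np.zeros((380,780,3),np.uint8);o[:,:480]=a;o[:314,480:]=b
cv2.imwrite('pics/fin.png',o)
E
```

```text
side far 1207 [0.006 0.092] [0.092 0.095 0.099]
side near 1323 [0.002 0.097] [0.095 0.098 0.102]
top far 938 [0.013 0.089] [0.09  0.097 0.103]
top near 1007 [0.023 0.087] [0.093 0.1   0.105]
[ 0.47912754 -0.00452173  0.26765068] [-0.12921027 -0.25854004 -0.6599752 ] 0.04308098210421853
```

View pics/fin.png

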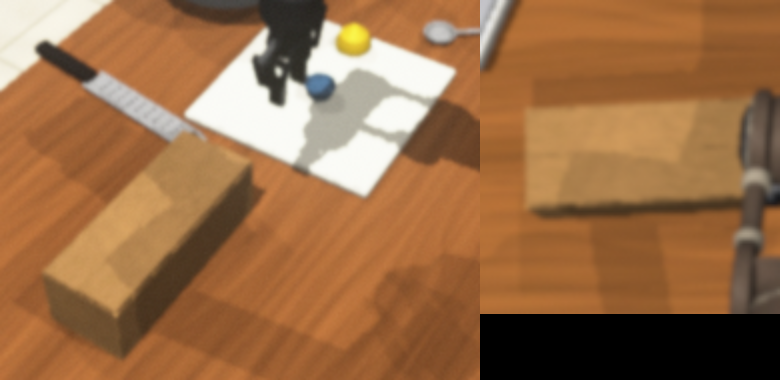

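The picture shows the carton closed with both flaps flat, and the board empty apart from the pot and lemon. Nothing is touching the gripper.

```bash
python3 -c "
from rig import *
print(hand_in())"
```

```text
the job is handed in; nothing more can be done
None
```

The job is handed in, but it returned no verdict: nutmeg, salt and lime (no turmeric was present) are in their matching tubes, all four caps read shut, and the far then near flap lie flat with the gripper clear. The near flap jammed once at about 86 N on the wrist (limit 120 N) before I backed off and closed it.

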